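# Set aside oil jars with loose caps

### The job

Some of the three jars of wood oil in the storage rack are not properly closed: try each cap, while its jar stands in the rack, with a gentle twist of about 15 degrees. A cap that stays turned when you let go is loose (leave it turned); do not force one that springs back, and leave its jar in the rack. Set every jar with a loose cap upright in the rework tray, its yellow label facing the tray's red front rim; carry it by its glass body, not by the cap, put it down gently, and do not disturb the other things on the table.

Things in the scene. Friction and masses are not known exactly. Their poses are not given: they have to be found in the camera images.
- rack: Fixed beech storage block, 90 x 320 x 30 mm, with a row of three square pockets (56.5 mm wide, 24 mm deep, floor 6 mm above the table) at y = -100, 0 and +100 mm in its frame. Origin: centre of its underside; y runs along the row. One jar stands in each pocket; the pocket keeps it from turning, but for a play of about 0.05 rad either way, which comes before a tight cap pushes back.
- tray: Fixed grey plastic rework tray, open on top, outside 110 mm (its x) x 220 mm (its y), 16 mm high, walls and floor 5 mm. Origin: centre of its underside. One long rim, on its -x side, is red: that is its front. Two jars fit side by side along y.
- tray_front (a point): Middle of the tray's red front rim, on top of it (x = -55, z = 16 mm in the tray's frame).
- panel: Bystander: loose carved basswood panel, 110 x 160 x 18 mm, lying flat. Origin: centre of its underside.
- knife: Bystander: loose carving knife lying flat, about 155 mm long, 22 mm high, dark wooden handle, steel blade along +x. Origin: on the table under the middle of its length.
- mallet: Bystander: loose wooden mallet lying on its side; head 100 mm along x and 60 mm high, handle along +y to 195 mm. Origin: under the middle of the head.
- jar_a: One of three look-alike square amber glass jars, 54 x 54 mm, 76 mm high to the flat shoulder, 108 mm with its cap; about 0.25 kg. Origin: centre of its underside; z is up. A yellow label covers its -x face and folds on to the shoulder there, so it shows from above. The jar's sides above the rack (30 mm) or tray are free to grip. Whether its cap is loose cannot be seen.
- jar_a_label (a point): Centre of the yellow label of jar_a, on its -x face, 45 mm above its underside.
- cap_a_top (a point): Centre of the top of the black ribbed screw cap of jar_a: round, 40 mm across, 26 mm high (from 82 to 108 mm above the jar's underside; the gap below it down to the shoulder is 6 mm).
- cap_a (a joint): Turn of the cap of jar_a on the jar, rad, 0 at the start, growing anticlockwise seen from above. A loose cap turns freely either way (drag about 0.04 N m, up to 1.5 rad) and stays where it is left. A tight one pushes back either way like a stiff spring, about 6 N m per rad (0.6 N m at 0.1 rad), and springs back when let go; no cap may be turned beyond 0.5 rad. A cap does not lift off.
- jar_b: One of three look-alike square amber glass jars, 54 x 54 mm, 76 mm high to the flat shoulder, 108 mm with its cap; about 0.25 kg. Origin: centre of its underside; z is up. A yellow label covers its -x face and folds on to the shoulder there, so it shows from above. The jar's sides above the rack (30 mm) or tray are free to grip. Whether its cap is loose cannot be seen.
- jar_b_label (a point): Centre of the yellow label of jar_b, on its -x face, 45 mm above its underside.
- cap_b_top (a point): Centre of the top of the black ribbed screw cap of jar_b: round, 40 mm across, 26 mm high (from 82 to 108 mm above the jar's underside; the gap below it down to the shoulder is 6 mm).
- cap_b (a joint): Turn of the cap of jar_b on the jar, rad, 0 at the start, growing anticlockwise seen from above. A loose cap turns freely either way (drag about 0.04 N m, up to 1.5 rad) and stays where it is left. A tight one pushes back either way like a stiff spring, about 6 N m per rad (0.6 N m at 0.1 rad), and springs back when let go; no cap may be turned beyond 0.5 rad. A cap does not lift off.
- jar_c: One of three look-alike square amber glass jars, 54 x 54 mm, 76 mm high to the flat shoulder, 108 mm with its cap; about 0.25 kg. Origin: centre of its underside; z is up. A yellow label covers its -x face and folds on to the shoulder there, so it shows from above. The jar's sides above the rack (30 mm) or tray are free to grip. Whether its cap is loose cannot be seen.
- jar_c_label (a point): Centre of the yellow label of jar_c, on its -x face, 45 mm above its underside.
- cap_c_top (a point): Centre of the top of the black ribbed screw cap of jar_c: round, 40 mm across, 26 mm high (from 82 to 108 mm above the jar's underside; the gap below it down to the shoulder is 6 mm).
- cap_c (a joint): Turn of the cap of jar_c on the jar, rad, 0 at the start, growing anticlockwise seen from above. A loose cap turns freely either way (drag about 0.04 N m, up to 1.5 rad) and stays where it is left. A tight one pushes back either way like a stiff spring, about 6 N m per rad (0.6 N m at 0.1 rad), and springs back when let go; no cap may be turned beyond 0.5 rad. A cap does not lift off.
There are look-alikes about, which are no part of the job. What is shaped like the jar_c but blue or purple is not meant.

How it is judged (in metres and radians):
On the way, in this order (a step that is already met when the one before it is completed fails the run):
1. one loose cap is found: let go, it stays turned by more than 0.15 rad while its jar stands in the rack ((((value of joint cap_a above 0.15 rad or value of joint cap_a below -0.15 rad) and distance of jar_a from where it was at the start of the episode below 0.02 m and contact force between the fingers and cap_a below 0.5 N) or ((value of joint cap_b above 0.15 rad or value of joint cap_b below -0.15 rad) and distance of jar_b from where it was at the start of the episode below 0.02 m and contact force between the fingers and cap_b below 0.5 N) or ((value of joint cap_c above 0.15 rad or value of joint cap_c below -0.15 rad) and distance of jar_c from where it was at the start of the episode below 0.02 m and contact force between the fingers and cap_c below 0.5 N))), for 0.1 s.
2. a second loose cap is found in the same way, the first still turned ((((value of joint cap_a above 0.15 rad or value of joint cap_a below -0.15 rad) and distance of jar_a from where it was at the start of the episode below 0.02 m and contact force between the fingers and cap_a below 0.5 N and (value of joint cap_b above 0.15 rad or value of joint cap_b below -0.15 rad)) or ((value of joint cap_a above 0.15 rad or value of joint cap_a below -0.15 rad) and distance of jar_a from where it was at the start of the episode below 0.02 m and contact force between the fingers and cap_a below 0.5 N and (value of joint cap_c above 0.15 rad or value of joint cap_c below -0.15 rad)) or ((value of joint cap_b above 0.15 rad or value of joint cap_b below -0.15 rad) and distance of jar_b from where it was at the start of the episode below 0.02 m and contact force between the fingers and cap_b below 0.5 N and (value of joint cap_a above 0.15 rad or value of joint cap_a below -0.15 rad)) or ((value of joint cap_b above 0.15 rad or value of joint cap_b below -0.15 rad) and distance of jar_b from where it was at the start of the episode below 0.02 m and contact force between the fingers and cap_b below 0.5 N and (value of joint cap_c above 0.15 rad or value of joint cap_c below -0.15 rad)) or ((value of joint cap_c above 0.15 rad or value of joint cap_c below -0.15 rad) and distance of jar_c from where it was at the start of the episode below 0.02 m and contact force between the fingers and cap_c below 0.5 N and (value of joint cap_a above 0.15 rad or value of joint cap_a below -0.15 rad)) or ((value of joint cap_c above 0.15 rad or value of joint cap_c below -0.15 rad) and distance of jar_c from where it was at the start of the episode below 0.02 m and contact force between the fingers and cap_c below 0.5 N and (value of joint cap_b above 0.15 rad or value of joint cap_b below -0.15 rad)))), for 0.1 s.
At the end, for the whole second after the job is handed in: The two jars whose caps are loose, still turned by more than 0.15 rad, stand on the tray's floor, upright within 0.1 rad and at rest, each label towards the red rim (within 0.35 rad); the one whose cap is tight still stands in its pocket, within 15 mm of its start (((z of each of jar_b, jar_c in the frame of tray below 0.009 m and x of jar_b in the frame of tray between -0.03 and 0.03 m and y of jar_b in the frame of tray between -0.085 and 0.085 m and angle between each of jar_b, jar_c, jar_a's own z axis and vertical below 0.1 rad and angle between the x axis of each of jar_b, jar_c and the x axis of tray, either way round below 0.35 rad and x of each of jar_b_label, jar_c_label in the frame of tray below 0 m and linear speed of each of jar_b, jar_c below 0.02 m/s and (value of joint cap_b above 0.15 rad or value of joint cap_b below -0.15 rad) and x of jar_c in the frame of tray between -0.03 and 0.03 m and y of jar_c in the frame of tray between -0.085 and 0.085 m and (value of joint cap_c above 0.15 rad or value of joint cap_c below -0.15 rad) and distance of jar_a from where it was at the start of the episode below 0.015 m) or (z of each of jar_a, jar_c in the frame of tray below 0.009 m and x of jar_a in the frame of tray between -0.03 and 0.03 m and y of jar_a in the frame of tray between -0.085 and 0.085 m and angle between each of jar_a, jar_c, jar_b's own z axis and vertical below 0.1 rad and angle between the x axis of each of jar_a, jar_c and the x axis of tray, either way round below 0.35 rad and x of each of jar_a_label, jar_c_label in the frame of tray below 0 m and linear speed of each of jar_a, jar_c below 0.02 m/s and (value of joint cap_a above 0.15 rad or value of joint cap_a below -0.15 rad) and x of jar_c in the frame of tray between -0.03 and 0.03 m and y of jar_c in the frame of tray between -0.085 and 0.085 m and (value of joint cap_c above 0.15 rad or value of joint cap_c below -0.15 rad) and distance of jar_b from where it was at the start of the episode below 0.015 m) or (z of each of jar_a, jar_b in the frame of tray below 0.009 m and x of jar_a in the frame of tray between -0.03 and 0.03 m and y of jar_a in the frame of tray between -0.085 and 0.085 m and angle between each of jar_a, jar_b, jar_c's own z axis and vertical below 0.1 rad and angle between the x axis of each of jar_a, jar_b and the x axis of tray, either way round below 0.35 rad and x of each of jar_a_label, jar_b_label in the frame of tray below 0 m and linear speed of each of jar_a, jar_b below 0.02 m/s and (value of joint cap_a above 0.15 rad or value of joint cap_a below -0.15 rad) and x of jar_b in the frame of tray between -0.03 and 0.03 m and y of jar_b in the frame of tray between -0.085 and 0.085 m and (value of joint cap_b above 0.15 rad or value of joint cap_b below -0.15 rad) and distance of jar_c from where it was at the start of the episode below 0.015 m))); the robot touches nothing.
It fails at once if a cap is turned by more than 0.5 rad (a tight one is forced, a loose one unscrewed) (value of joint any of cap_a, cap_b, cap_c above 0.5 rad or value of joint any of cap_a, cap_b, cap_c below -0.5 rad).
It fails at once if a jar is taken out of the rack (underside over 35 mm high) although its cap has not been found loose (turned less than 0.1 rad) ((height (world z) of jar_a above 0.035 m and value of joint cap_a between -0.1 and 0.1 rad) or (height (world z) of jar_b above 0.035 m and value of joint cap_b between -0.1 and 0.1 rad) or (height (world z) of jar_c above 0.035 m and value of joint cap_c between -0.1 and 0.1 rad)).
It fails at once if a jar is carried by its cap (fingers press on the cap with over 4 N while its underside is over 35 mm high) ((contact force between the fingers and cap_a above 4 N and height (world z) of jar_a above 0.035 m) or (contact force between the fingers and cap_b above 4 N and height (world z) of jar_b above 0.035 m) or (contact force between the fingers and cap_c above 4 N and height (world z) of jar_c above 0.035 m)).
It fails at once if a jar is tipped by more than 0.5 rad, or let go with its underside more than 20 mm above the table (angle between any of jar_a, jar_b, jar_c's own z axis and vertical above 0.5 rad or (height (world z) of jar_a above 0.02 m and contact force between the fingers and jar_a below 0.2 N) or (height (world z) of jar_b above 0.02 m and contact force between the fingers and jar_b below 0.2 N) or (height (world z) of jar_c above 0.02 m and contact force between the fingers and jar_c below 0.2 N)).
It fails at once if the carved panel, knife or mallet is moved by more than 30 mm (distance of any of panel, knife, mallet from where it was at the start of the episode above 0.03 m).
It also fails if it takes over 69 s, if anything falls off the work surface, if the arm or the gripper's body presses on something with over 40 N, if the wrist force passes 120 N, or if a joint passes its speed limit or range.

### The arm

A 6-joint arm with a two-finger parallel gripper is mounted at the origin on the work surface. World frame = base frame: x ahead of the robot, y to its left, z up, the work surface at z = 0. Lengths are in m, angles in degrees, forces in N, time in s.
With the tool pointing down it reaches from about 0.4 to 0.825 m from the base axis. Payload 7 kg.
Tool frame: the origin (TCP) lies on the front face of the gripper's body, between the roots of the fingers; the fingertips stand 66 mm ahead of it and the grasp point (between the pads) lies 47 mm ahead of it; z points along the fingers, y is the line along which they close (so a half turn about z gives the same grasp; the last joint's range is limited). The gripper opens to 88 mm and grips with 3 to 60 N. Pads are 19 mm wide; open, the fingers measure 130 mm over their backs; the gripper's body (78 mm by 193 mm) begins 47 mm behind the grasp point.
Start: joints at [-53.279, 20.546, 0.682, 0, -70.136, -16.507], TCP at [0.233, -0.633, 0.292] pointing down, gripper open.
Joint ranges: [-176.03, 176.03], [-82.01, 121.73], [-58.28, 71.71], [-173.87, 95.51], [-174.79, -0.11], [-173.66, 173.66]. Speed limits (degrees/s): [136.94, 136.94, 172.46, 180, 180, 180].

### API

Orientations are given as [roll, pitch, yaw] about the fixed x, y, z axes, in that order (R = Rz(yaw) Ry(pitch) Rx(roll)).
In Python, from plant import ctrl gives the robot as it stands.
- The arm moves only by the tool send_rows, never from a script. Its argument "deltas" is a list of rows, each a list of 2 entries, a list of its own where there are three numbers: the shift along the tool's x, y, z each as a share of 800 mm, from -1 to 1, then the turn about the tool's z as a share of 90 degrees, from -1 to 1. A call has exactly 5 rows; each row is the pose to reach, as a shift and turn from the pose commanded when the call began, along the tool's axes at that moment; what a row does not reach only later rows make up. A row lasts 1/12 s, in which the tool goes at most 41.7 mm and 7.16 degrees, less where a joint would pass 70% of its speed; a pose out of reach is approached as far as the arm can. A call with a number of a shift or a turn outside -1 to 1 is refused whole. A call with a gripper value outside its range is refused whole. "gripper" is the opening, from 0 (shut) to 1 (fully open), set as the call begins (left out, the last holds). The fingers move at their own pace and stop on an object; the grip force is fixed at half the most. Time passes only in rows, so rows that repeat a pose let the fingers close, or fill a call up. It gives the time, the measured TCP pose, the force, the opening and the grip force at its end, in the units of the state.
- ctrl.get_obs(): the state, without advancing time (a new reading comes with each control period).
- ctrl.snapshot(name): name is "side" or "top"; returns a dict with "color" (480x640x3 uint8, red, green, blue), "vertical_fov" (degrees; the focal length in pixels is half the picture's height over the tangent of half this angle, whatever the lens; pixels are square), "cx", "cy" (the principal point, pixels), "rvec" (rotation vector, rad) and "tvec" (3), from world to camera coordinates, as OpenCV has them. Camera axes: x right, y down, z forward; pixel columns grow to the right and rows downward; lengths in m; the calibration is good to about 2 mm. A picture is of the moment at which its call begins. There is no depth.
- ctrl.close_job(): hands the job in; it is judged then, once.
Trained networks look in a picture, given as the dict that the camera call returned (one of the last four; its "shot" number tells which), for a name from the list of things; names that differ only in an ending like _2 or _b are one class to them, and where a whole thing is asked for, a point or a joint stands for the part that bears it (a point fixed in the world has none). Each returns a list of dicts, best first, with "conf" (0 to 1); they miss things now and then, are a little off and sometimes report something else, mostly with a low value. They report only what shows in the picture. A call takes as long as a camera call. They do not tell look-alikes from the thing itself.
- ctrl.boxes_of(picture, thing): "xy" ([column, row] as shares, 0 to 1, of the picture: columns of its width, rows of its height, amid what is visible of it).
- ctrl.cut_out(picture, thing): "pixels" (480x640 bool, what is visible of it) and "xy" ([column, row] as shares, 0 to 1, of the picture: columns of its width, rows of its height, amid what is visible of it).
The state is a dict: "clock": time; "joint_pos": joint angles; "qvel": joint speeds; "tau": joint torques, N m; "tool_pos": TCP position; "orientation": TCP orientation; "force": force on the tool from outside, world axes, zero at the start; "moment": the same for the moment, N m; "opening": finger opening in m; "gripper_force": force on a finger pad.
Only numpy, scipy, OpenCV 4.12 (cv2) and the standard library are available. Lean on these libraries where they do the work, as an engineer would, in place of code of your own. Each camera call takes 0.05 s, during which the arm holds its last target. There are 200 camera calls.

## Working session

There is one attempt and no reset: what is moved stays moved. The work goes in short steps, Python scripts to look and compute and a tool call to move; the robot and the scene stay as the last step left them, time stands still between calls to the robot, and variables do not carry over. Pictures are saved under pics/ and viewed, at most 10 in all, crops included, and the job is handed in when it is done.

Besides the shell and the picture viewer there is one more tool, called after ">>>" by a JSON object that holds its "op" and its "data", one argument or row to a line. send_rows: Moves the arm, as the interface text tells. Shift numbers are shares of 800 mm and turn numbers shares of 90 degrees, none past 1 either way. Its arguments: {"type":"object","properties":{"deltas":{"type":"array","items":{"type":"array"}},"gripper":{"type":"number"}},"required":["deltas"]}

```bash
ls; mkdir -p pics
python3 - <<'E'
from plant import ctrl
import cv2,numpy as np
print(ctrl.get_obs())
for n in("top","side"):
    s=ctrl.snapshot(n); cv2.imwrite(f"pics/{n}0.png",s["color"][:,:,::-1])
    print(n,{k:v for k,v in s.items() if k!="color"})
    np.savez(f"{n}0.npz",**{k:v for k,v in s.items()})
    for t in("rack","tray","tray_front","jar_a","cap_a_top","jar_a_label","panel","knife","mallet"):
        print(t,[(round(d["conf"],2),(np.array(d["xy"])*[640,480]).round(1).tolist()) for d in ctrl.boxes_of(s,t)])
E
```

```text
pics
{'clock': 0.0, 'joint_pos': array([-5.32774553e+01,  2.05916877e+01,  6.32280835e-01, -2.13774655e-02,
       -7.01387206e+01, -1.65049957e+01]), 'qvel': array([0.0591538 , 0.03616736, 0.0299868 , 0.08061319, 0.11111957,
       0.04868876]), 'tau': array([ 1.00220059e-03, -5.82716739e+01,  2.93074644e+01,  6.99754223e+00,
        7.11113287e-03, -1.97905629e-04]), 'tool_pos': array([ 0.23308871, -0.63304011,  0.29120448]), 'orientation': array([ 1.79900206e+02, -8.61279685e-03, -1.59789724e+02]), 'force': array([0.51821684, 0.21543881, 0.29149458]), 'moment': array([-0.00341128,  0.04107104,  0.00274502]), 'gripper_force': 0.0, 'opening': 0.08788070981266385}
top {'vertical_fov': 45.071166545440285, 'cx': 318.0759791962288, 'cy': 235.45708261397857, 'rvec': array([ 2.13489208, -2.11312288,  0.13929072]), 'tvec': array([-0.05314042,  0.60982768,  1.07936857]), 'shot': 1}
rack [(0.71, [351.0, 271.5])]
tray [(0.82, [186.5, 289.0]), (0.63, [362.9, 262.8])]
tray_front [(0.75, [188.8, 290.5])]
jar_a [(0.87, [486.5, 297.1]), (0.85, [413.5, 261.9]), (0.73, [344.5, 356.1]), (0.69, [424.2
[... 388 characters left out ...]
: 314.695766872029, 'cy': 244.9174100919337, 'rvec': array([ 2.11883479, -0.10943007,  0.04270414]), 'tvec': array([-0.59173033,  0.09888305,  1.03822319]), 'shot': 2}
rack [(0.59, [293.8, 351.2])]
tray [(0.77, [268.2, 223.0]), (0.66, [306.6, 322.3])]
tray_front [(0.71, [292.0, 281.0]), (0.68, [267.7, 222.3])]
jar_a [(0.77, [302.7, 321.0]), (0.76, [293.2, 281.0]), (0.76, [203.9, 285.3]), (0.74, [206.5, 343.7]), (0.62, [268.7, 400.0]), (0.57, [280.6, 250.3]), (0.22, [292.2, 271.5])]
cap_a_top [(0.94, [285.6, 243.3]), (0.65, [279.7, 253.0]), (0.47, [293.4, 281.1])]
jar_a_label [(0.84, [280.4, 251.1])]
panel [(0.81, [392.5, 295.5])]
knife [(0.88, [396.9, 245.6])]
mallet [(0.57, [379.5, 421.8])]
```

View pics/top0.png

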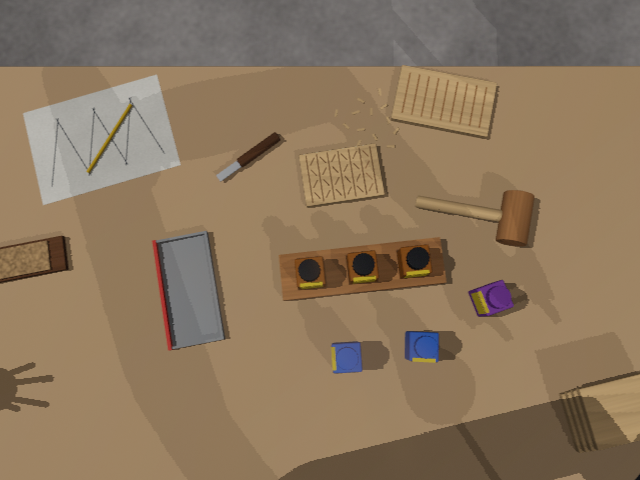

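View pics/side0.png

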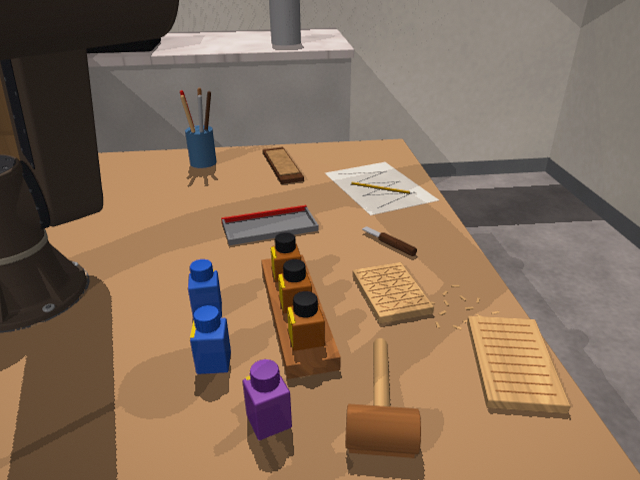

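The top view has three candidate amber jars, at about (310,271), (363,266) and (417,260). They stand in the rack with their labels towards the robot. The look-alikes are blue at (346,358) and (423,347) and purple at (493,298), so I exclude those. The tray is at (188,290) with its red rim on the left. The side view agrees: amber caps at (285,243), (294,271) and (305,304).

```bash
cat > h.py <<'E'
import numpy as np,cv2
def cam(s):
    f=240/np.tan(np.radians(float(s["vertical_fov"]))/2)
    K=np.array([[f,0,float(s["cx"])],[0,f,float(s["cy"])],[0,0,1]])
    return K,cv2.Rodrigues(np.asarray(s["rvec"]))[0],np.asarray(s["tvec"])
def ray(s,px,z):
    K,R,t=cam(s); p=np.c_[np.atleast_2d(px),np.ones(len(np.atleast_2d(px)))]
    d=(R.T@np.linalg.inv(K)@p.T).T; c=-R.T@t
    return c+d*((z-c[2])/d[:,2])[:,None]
def proj(s,P):
    K,R,t=cam(s); return cv2.projectPoints(np.atleast_2d(P).astype(float),cv2.Rodrigues(R)[0],t,K,None)[0][:,0]
E
python3 - <<'E'
from h import *
from plant import ctrl
s=ctrl.snapshot("top"); q=ctrl.snapshot("side")
np.set_printoptions(precision=4,suppress=True)
print("cam",-cam(s)[1].T@cam(s)[2])
hsv=cv2.cvtColor(s["color"],cv2.COLOR_RGB2HSV)
blk=(hsv[...,2]<45).astype(np.uint8); blk[:230]=0;blk[300:]=0;blk[:,:280]=0;blk[:,450:]=0
n,l,st,c=cv2.connectedComponentsWithStats(blk)
for i in range(1,n):
    if st[i,4]>150: print("cap",c[i],st[i],ray(s,c[i],.108)[0])
yel=cv2.inRange(hsv,(20,150,120),(35,255,255)); yel[:230]=0;yel[300:]=0;yel[:,:280]=0;yel[:,450:]=0
n,l,st,c=cv2.connectedComponentsWithStats(yel)
for i in range(1,n):
    if st[i,4]>30: print("yel",c[i],st[i])
for t in("tray","rack"):
    for d in ctrl.cut_out(s,t)[:1]:
        m=d["pixels"].astype(np.uint8); h=cv2.findContours(m,0,2)[0]; h=max(h,key=cv2.contourArea)
        z=.016 if t=="tray" else .03
        w=ray(s,h[:,0]+0.0,z)[:,:2].astype(np.float32)
        r=cv2.minAreaRect(w); print(t,r,proj(s,np.c_[cv2.boxPoints(r),[z]*4]).round(1).tolist())
rd=((hsv[...,0]<6)|(hsv[...,0]>174))&(hsv[...,1]>150)&(hsv[...,2]>100)
rd[:,:140]=0;rd[:,240:]=0
v,u=np.nonzero(rd); w=ray(s,np.c_[u,v],.016)[:,:2]
print("red",len(w),w.mean(0),cv2.minAreaRect(w.astype(np.float32)))
im=s["color"][220:380,140:460,::-1]; cv2.imwrite("pics/c1.png",cv2.resize(im,(800,400),interpolation=cv2.INTER_CUBIC))
im=q["color"][190:370,200:360,::-1]; cv2.imwrite("pics/c2.png",cv2.resize(im,(533,600),interpolation=cv2.INTER_CUBIC))
E
```

```text
cam [ 0.4302 -0.0812  1.1611]
cap [417.2864 258.1279] [406 247  23  23 391] [ 0.5602 -0.2303  0.108 ]
cap [363.1087 264.0652] [353 253  21  23 368] [ 0.5484 -0.1317  0.108 ]
cap [307.1979 270.2083] [299 259  20  23 288] [ 0.5362 -0.0296  0.108 ]
yel [417.3261 272.0652] [406 270  24   6  92]
yel [363.1556 278.2667] [353 275  23   7  90]
yel [310.9167 283.9062] [300 281  23   7  96]
tray ((0.505416750907898, 0.2113300859928131), (0.22004958987236023, 0.11437144130468369), 11.663772583007812) [[168.1, 350.0], [225.4, 338.7], [207.6, 230.1], [152.0, 241.0]]
rack ((0.5489488244056702, -0.13359351456165314), (0.0951840877532959, 0.3216191530227661), 6.430994510650635) [[282.8, 300.8], [447.3, 284.0], [440.8, 235.9], [278.5, 252.7]]
red 424 [0.4939 0.2639] ((0.4956962764263153, 0.2642471492290497), (0.22090741991996765, 0.00763806514441967), 11.578444480895996)
```

View pics/c1.png

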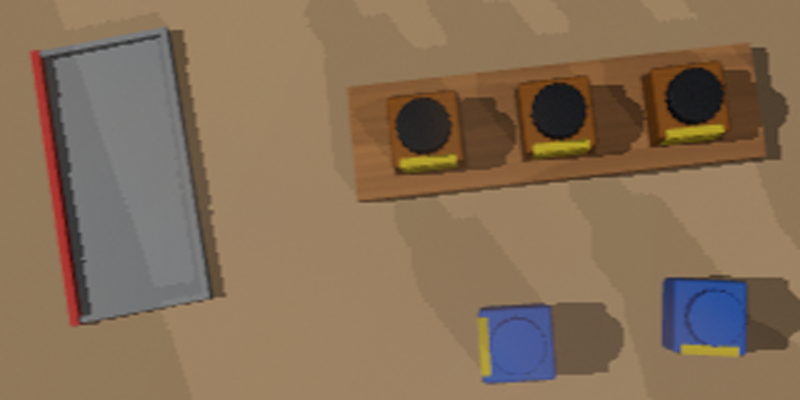

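The crop confirms that the three amber, black-capped jars in the rack are the real ones. Their labels face the robot, and the tray's red rim is on its left edge. Next I refine the poses using both views.

```bash
cat >> h.py <<'E'
def goto(o,x,y,z,yaw):
    "remaining shares to TCP target"
    r=np.radians(o["orientation"]); c,s=np.cos(r[2]),np.sin(r[2])
    d=np.array([x,y,z])-o["tool_pos"]
    t=np.array([c*d[0]+s*d[1], s*d[0]-c*d[1], -d[2]])
    dy=(yaw-o["orientation"][2]+180)%360-180
    return (t/.8).round(4).tolist(), round(-dy/90,4)
E
python3 - <<'E'
from h import *
from plant import ctrl
from scipy.optimize import least_squares
np.set_printoptions(precision=4,suppress=True)
S={n:dict(np.load(n+"0.npz")) for n in("top","side")}
obs={}
for n,(a,b,c_,d) in dict(top=(240,290,290,440),side=(225,325,265,330)).items():
    hsv=cv2.cvtColor(S[n]["color"],cv2.COLOR_RGB2HSV)
    m=((hsv[...,2]<60)&(hsv[...,1]<110)).astype(np.uint8)
    M=np.zeros_like(m);M[a:b,c_:d]=m[a:b,c_:d]
    N,l,st,c=cv2.connectedComponentsWithStats(M)
    k=[i for i in range(1,N) if st[i,4]>120]
    print(n,[(c[i].round(1).tolist(),st[i].tolist()) for i in k]); 
# cap outline model: compare bbox centres of the projected cylinder
def cyl(p):
    a=np.linspace(0,2*np.pi,60)
    return np.vstack([np.c_[p[0]+.02*np.cos(a),p[1]+.02*np.sin(a),a*0+h] for h in(.088,.114)])
def jars(v): 
    th=v[2]; return [np.array([v[0]-np.sin(th)*k,v[1]+np.cos(th)*k]) for k in(.1,0,-.1)]
for v in([.549,-.132,np.radians(6.6)],):
    for p in jars(v):
        for n in S:
            q=proj(S[n],cyl(p)); print(n,p,q.min(0),q.max(0))
E
```

```text
top [([417.3, 258.0], [407, 247, 22, 22, 382]), ([363.1, 263.9], [353, 253, 21, 22, 362]), ([308.9, 269.9], [299, 259, 21, 22, 359])]
side [([284.6, 241.4], [275, 232, 20, 21, 336]), ([293.7, 269.9], [283, 259, 22, 23, 404]), ([304.9, 303.3], [293, 291, 25, 26, 506])]
top [ 0.5375 -0.0327] [297.732  258.2296] [320.065  281.3115]
side [ 0.5375 -0.0327] [276.3343 232.5229] [297.1746 254.3323]
top [ 0.549 -0.132] [352.0089 252.4532] [374.4835 275.6641]
side [ 0.549 -0.132] [284.4807 259.2657] [307.0878 283.6945]
top [ 0.5605 -0.2313] [405.5178 246.6638] [429.3888 270.0043]
side [ 0.5605 -0.2313] [294.2789 291.3175] [318.9778 319.031 ]
```

Run:
```python
from h import *
from plant import ctrl
print(goto(ctrl.get_obs(),.560,-.231,.25,-83.4))
```

```text
([-0.5571, 0.3309, 0.0527], np.float64(-0.8487))
```

>>> {"op": "send_rows", "data": {
  "deltas": [
    [[-0.557,0.331,0.053],-0.849],
    [[-0.557,0.331,0.053],-0.849],
    [[-0.557,0.331,0.053],-0.849],
    [[-0.557,0.331,0.053],-0.849],
    [[-0.557,0.331,0.053],-0.849]
  ],
  "gripper": 1
}}

```text
clock: 1.62
tool_pos: [0.3648, -0.4707, 0.2752]
orientation: [-180.0, -0.0, -123.6]
force: [1.0, 0.7, -0.3]
opening: 0.0878
gripper_force: 0.0
```

```bash
cat > g.py <<'E'
import sys
from h import *
from plant import ctrl
o=ctrl.get_obs()
np.set_printoptions(precision=4,suppress=True)
a=list(map(float,sys.argv[1:]))
print("t",o["clock"],o["tool_pos"],o["orientation"][2],"F",o["force"],"M",o["moment"],"op",o["opening"],o["gripper_force"],"q6",o["joint_pos"][5])
for i in range(0,len(a),4): print(goto(o,*a[i:i+4]))
E
python3 g.py .560 -.231 .25 -83.4
```

```text
t 1.6167 [ 0.3648 -0.4707  0.2752] -123.64875045275123 F [ 0.9698  0.7333 -0.2596] M [ 0.0162 -0.1074  0.0094] op 0.08781048239534835 0.0 q6 -0.21852233135586108
([-0.3846, -0.0371, 0.0315], np.float64(-0.4472))
```

>>> {"op": "send_rows", "data": {
  "deltas": [
    [[-0.385,-0.037,0.031],-0.447],
    [[-0.385,-0.037,0.031],-0.447],
    [[-0.385,-0.037,0.031],-0.447],
    [[-0.385,-0.037,0.031],-0.447],
    [[-0.385,-0.037,0.031],-0.447]
  ]
}}

```text
clock: 2.03
tool_pos: [0.4971, -0.3101, 0.2588]
orientation: [-180.0, -0.0, -87.8]
force: [-0.0, -1.4, -0.3]
opening: 0.088
gripper_force: 0.0
```

```bash
python3 g.py .560 -.231 .20 -83.4
```

```text
t 2.0333 [ 0.4971 -0.3101  0.2588] -87.80464345989597 F [-0.0468 -1.3517 -0.2873] M [-0.0918 -0.0029 -0.0062] op 0.08798192316447657 0.0 q6 15.035355454678225
([-0.0958, -0.0824, 0.0735], np.float64(-0.0489))
```

>>> {"op": "send_rows", "data": {
  "deltas": [
    [[-0.096,-0.082,0.03],-0.049],
    [[-0.096,-0.082,0.03],-0.049],
    [[-0.096,-0.082,0.03],-0.049],
    [[-0.096,-0.082,0.03],-0.049],
    [[-0.096,-0.082,0.03],-0.049]
  ]
}}

```text
clock: 2.45
tool_pos: [0.5598, -0.2318, 0.234]
orientation: [179.9, 0.0, -83.6]
force: [-0.4, -0.3, 0.2]
opening: 0.0876
gripper_force: 0.0
```

```bash
python3 g.py .560 -.231 .157 -83.4
```

```text
t 2.45 [ 0.5598 -0.2318  0.234 ] -83.61988300720178 F [-0.4426 -0.3491  0.2018] M [-0.0435  0.1539  0.0132] op 0.08756985376687935 0.0 q6 10.417626422784343
([-0.001, -0.0004, 0.0962], np.float64(-0.0024))
```

>>> {"op": "send_rows", "data": {
  "deltas": [
    [[-0.001,0,0.04],0],
    [[-0.001,0,0.07],0],
    [[-0.001,0,0.085],0],
    [[-0.001,0,0.096],0],
    [[-0.001,0,0.096],0]
  ]
}}

```text
clock: 2.87
tool_pos: [0.5578, -0.2329, 0.1562]
orientation: [179.9, 0.0, -83.8]
force: [-0.4, -0.2, 0.2]
opening: 0.0878
gripper_force: 0.0
```

>>> {"op": "send_rows", "data": {
  "deltas": [
    [[0,0,0],0],
    [[0,0,0],0],
    [[0,0,0],0],
    [[0,0,0],0],
    [[0,0,0],0]
  ],
  "gripper": 0.3
}}

```text
clock: 3.28
tool_pos: [0.5594, -0.2323, 0.1585]
orientation: [-179.9, -0.0, -83.8]
force: [-0.3, 0.4, -0.7]
opening: 0.06
gripper_force: 0.0
```

```bash
python3 g.py .560 -.231 .157 -83.4
```

```text
t 3.2833 [ 0.5594 -0.2323  0.1585] -83.75389432277626 F [-0.2814  0.3646 -0.6867] M [-0.0029  0.1307  0.0003] op 0.05999545702083547 0.0 q6 10.330520501687884
([-0.0015, -0.001, 0.0019], np.float64(-0.0039))
```

>>> {"op": "send_rows", "data": {
  "deltas": [
    [[0,0,0],0],
    [[0,0,0],0],
    [[0,0,0],0],
    [[0,0,0],0],
    [[0,0,0],0]
  ],
  "gripper": 0.3
}}

```text
clock: 3.7
tool_pos: [0.5592, -0.2322, 0.1578]
orientation: [-180.0, -0.0, -83.7]
force: [0.2, 0.2, 0.6]
opening: 0.0392
gripper_force: 30.0
```

```bash
python3 g.py
```

```text
t 3.7 [ 0.5592 -0.2322  0.1578] -83.7481843390209 F [0.2251 0.2263 0.6497] M [ 0.1467 -0.0133  0.0031] op 0.03924759299248944 29.99591499567032 q6 10.329645121751394
```

>>> {"op": "send_rows", "data": {
  "deltas": [
    [[0,0,0],0.04],
    [[0,0,0],0.08],
    [[0,0,0],0.11],
    [[0,0,0],0.11],
    [[0,0,0],0.11]
  ]
}}

```text
clock: 4.12
tool_pos: [0.5589, -0.2323, 0.1578]
orientation: [180.0, -0.0, -93.6]
force: [-0.8, 0.6, 2.0]
opening: 0.0393
gripper_force: 30.0
```

```bash
python3 g.py
```

```text
t 4.1167 [ 0.5589 -0.2323  0.1578] -93.56990398040634 F [-0.7654  0.5962  1.9932] M [-0.0653  0.5708  0.0022] op 0.03929269011787462 29.993274807929993 q6 0.518206223515265
```

>>> {"op": "send_rows", "data": {
  "deltas": [
    [[0,0,0],0.04],
    [[0,0,0],0.08],
    [[0,0,0],0.09],
    [[0,0,0],0.09],
    [[0,0,0],0.09]
  ]
}}

```text
clock: 4.53
tool_pos: [0.5588, -0.2322, 0.1577]
orientation: [180.0, -0.0, -101.6]
force: [-2.4, -0.1, 2.3]
opening: 0.0397
gripper_force: 30.0
```

```bash
python3 g.py; python3 -c "
from plant import ctrl;print(ctrl.get_obs()['tau'])"
```

```text
t 4.5333 [ 0.5588 -0.2322  0.1577] -101.614684620147 F [-2.3976 -0.0841  2.2815] M [ 0.0961  1.1078 -0.0363] op 0.03969677627148811 29.993835389614105 q6 -7.527505207979807
[  0.41082599 -52.28990436  24.78514731   5.58191299   1.03882715
  -0.10984136]
```

>>> {"op": "send_rows", "data": {
  "deltas": [
    [[0,0,0],0],
    [[0,0,0],0],
    [[0,0,0],0],
    [[0,0,-0.03],0],
    [[0,0,-0.06],0]
  ],
  "gripper": 0.8
}}

```text
clock: 4.95
tool_pos: [0.5584, -0.232, 0.2047]
orientation: [179.8, -0.0, -101.7]
force: [0.2, 0.1, 0.5]
opening: 0.0662
gripper_force: 0.0
```

```bash
python3 g.py .5485 -.132 .206 -83.4
```

```text
t 4.95 [ 0.5584 -0.232   0.2047] -101.7299265491331 F [0.2047 0.0668 0.5424] M [-0.0299 -0.019  -0.0349] op 0.06615463678458981 0.0 q6 -7.6372823273285615
([-0.1199, 0.0375, -0.0016], np.float64(-0.2037))
```

>>> {"op": "send_rows", "data": {
  "deltas": [
    [[-0.04,0.013,-0.002],-0.06],
    [[-0.08,0.025,-0.002],-0.12],
    [[-0.12,0.0375,-0.002],-0.204],
    [[-0.12,0.0375,-0.002],-0.204],
    [[-0.12,0.0375,-0.002],-0.204]
  ]
}}

```text
clock: 5.37
tool_pos: [0.5495, -0.1305, 0.2077]
orientation: [-179.9, 0.0, -83.2]
force: [1.7, -0.8, 0.5]
opening: 0.0704
gripper_force: 0.0
```

```bash
python3 g.py .5485 -.132 .1575 -83.4
```

```text
t 5.3667 [ 0.5495 -0.1305  0.2077] -83.19454995082765 F [ 1.7136 -0.8     0.5227] M [-0.0747  0.0241 -0.0203] op 0.0704213458610305 0.0 q6 0.3222936567387359
([0.0017, 0.0015, 0.0628], np.float64(0.0023))
```

>>> {"op": "send_rows", "data": {
  "deltas": [
    [[0.001,0.001,0.03],0],
    [[0.001,0.001,0.05],0],
    [[0.001,0.001,0.063],0],
    [[0.001,0.001,0.063],0],
    [[0.001,0.001,0.063],0]
  ]
}}

```text
clock: 5.78
tool_pos: [0.5486, -0.1337, 0.1566]
orientation: [179.9, -0.0, -83.5]
force: [1.0, 0.3, -0.5]
opening: 0.0701
gripper_force: 0.0
```

>>> {"op": "send_rows", "data": {
  "deltas": [
    [[0,0,0],0],
    [[0,0,0],0],
    [[0,0,0],0],
    [[0,0,0],0],
    [[0,0,0],0]
  ],
  "gripper": 0.3
}}

```text
clock: 6.2
tool_pos: [0.5487, -0.133, 0.1574]
orientation: [-180.0, -0.0, -83.4]
force: [-0.2, 0.0, -0.1]
opening: 0.0422
gripper_force: 0.0
```

>>> {"op": "send_rows", "data": {
  "deltas": [
    [[0,0,0],0],
    [[0,0,0],0],
    [[0,0,0],0],
    [[0,0,0],0],
    [[0,0,0],0]
  ]
}}

```text
clock: 6.62
tool_pos: [0.5486, -0.133, 0.1573]
orientation: [-180.0, -0.0, -83.4]
force: [-3.1, -1.4, 5.1]
opening: 0.0396
gripper_force: 30.0
```

```bash
python3 g.py .5485 -.132 .1575 -83.4
```

```text
t 6.6167 [ 0.5486 -0.133   0.1573] -83.39041642467791 F [-3.0978 -1.3784  5.1018] M [0.0505 0.8851 0.0198] op 0.03963480177966264 30.00078856945038 q6 0.36851350081976236
([-0.0013, -0.0001, -0.0003], np.float64(0.0001))
```

>>> {"op": "send_rows", "data": {
  "deltas": [
    [[0,0,0],0.04],
    [[0,0,0],0.08],
    [[0,0,0],0.11],
    [[0,0,0],0.11],
    [[0,0,0],0.11]
  ]
}}

```text
clock: 7.03
tool_pos: [0.5483, -0.1331, 0.1573]
orientation: [180.0, -0.0, -93.3]
force: [-3.2, -0.1, 7.3]
opening: 0.0393
gripper_force: 30.0
```

```bash
python3 g.py
```

```text
t 7.0333 [ 0.5483 -0.1331  0.1573] -93.31061801222086 F [-3.1795 -0.0853  7.3144] M [0.1869 1.3817 0.0061] op 0.03929048996192139 30.011816918849945 q6 -9.551769949382772
```

>>> {"op": "send_rows", "data": {
  "deltas": [
    [[0,0,0],0.04],
    [[0,0,0],0.08],
    [[0,0,0],0.09],
    [[0,0,0],0.09],
    [[0,0,0],0.09]
  ]
}}

```text
clock: 7.45
tool_pos: [0.5483, -0.133, 0.1573]
orientation: [180.0, -0.0, -101.4]
force: [-2.9, 1.5, 7.3]
opening: 0.0395
gripper_force: 30.0
```

```bash
python3 g.py; python3 -c "
from plant import ctrl;print(ctrl.get_obs()['tau'])"
```

```text
t 7.45 [ 0.5483 -0.133   0.1573] -101.40327107302855 F [-2.8965  1.4627  7.3402] M [ 0.4734  1.3381 -0.019 ] op 0.03949900188102025 30.011208057403564 q6 -17.642349147519322
[-1.55177987e-01 -4.48965561e+01  2.32819694e+01  5.45876697e+00
  1.21115506e+00 -4.20554099e-02]
```

>>> {"op": "send_rows", "data": {
  "deltas": [
    [[0,0,0],0],
    [[0,0,0],0],
    [[0,0,0],0],
    [[0,0,-0.03],0],
    [[0,0,-0.06],0]
  ],
  "gripper": 0.8
}}

```text
clock: 7.87
tool_pos: [0.5477, -0.133, 0.2038]
orientation: [179.8, -0.1, -101.4]
force: [0.4, -0.2, 0.6]
opening: 0.0666
gripper_force: 0.0
```

```bash
python3 g.py .5367 -.033 .206 -83.4
```

```text
t 7.8667 [ 0.5477 -0.133   0.2038] -101.40391159302675 F [ 0.4031 -0.2421  0.6291] M [ 0.0576 -0.0659  0.037 ] op 0.06658371834528333 0.0 q6 -17.63275823685377
([-0.1198, 0.0382, -0.0027], np.float64(-0.2))
```

>>> {"op": "send_rows", "data": {
  "deltas": [
    [[-0.04,0.013,-0.002],-0.06],
    [[-0.08,0.026,-0.002],-0.12],
    [[-0.12,0.038,-0.002],-0.2],
    [[-0.12,0.038,-0.002],-0.2],
    [[-0.12,0.038,-0.002],-0.2]
  ]
}}

```text
clock: 8.28
tool_pos: [0.5378, -0.0314, 0.2066]
orientation: [-180.0, 0.0, -83.2]
force: [0.2, 0.3, -0.3]
opening: 0.07
gripper_force: 0.0
```

```bash
python3 g.py .5367 -.033 .1575 -83.4
```

```text
t 8.2833 [ 0.5378 -0.0314  0.2066] -83.24387020216692 F [ 0.2278  0.2571 -0.3406] M [-0.0627  0.1162  0.0226] op 0.06996795033237567 0.0 q6 -10.756729962763586
([0.0019, 0.0016, 0.0614], np.float64(0.0017))
```

>>> {"op": "send_rows", "data": {
  "deltas": [
    [[0.001,0.001,0.03],0],
    [[0.001,0.001,0.05],0],
    [[0.001,0.001,0.0615],0],
    [[0.001,0.001,0.0615],0],
    [[0.001,0.001,0.0615],0]
  ]
}}

```text
clock: 8.7
tool_pos: [0.5371, -0.0345, 0.1571]
orientation: [179.9, -0.0, -83.5]
force: [0.2, 0.0, 0.8]
opening: 0.0701
gripper_force: 0.0
```

>>> {"op": "send_rows", "data": {
  "deltas": [
    [[0,0,0],0],
    [[0,0,0],0],
    [[0,0,0],0],
    [[0,0,0],0],
    [[0,0,0],0]
  ],
  "gripper": 0.3
}}

```text
clock: 9.12
tool_pos: [0.5372, -0.0338, 0.1578]
orientation: [-180.0, 0.0, -83.4]
force: [-1.6, 0.1, 0.7]
opening: 0.0426
gripper_force: 0.7
```

>>> {"op": "send_rows", "data": {
  "deltas": [
    [[0,0,0],0],
    [[0,0,0],0],
    [[0,0,0],0],
    [[0,0,0],0],
    [[0,0,0],0]
  ]
}}

```text
clock: 9.53
tool_pos: [0.537, -0.0338, 0.1576]
orientation: [-180.0, -0.0, -83.4]
force: [-2.1, 0.3, 5.5]
opening: 0.0395
gripper_force: 30.0
```

>>> {"op": "send_rows", "data": {
  "deltas": [
    [[0,0,0],0.04],
    [[0,0,0],0.08],
    [[0,0,0],0.11],
    [[0,0,0],0.11],
    [[0,0,0],0.11]
  ]
}}

```text
clock: 9.95
tool_pos: [0.5365, -0.0339, 0.1576]
orientation: [179.9, -0.0, -93.2]
force: [-4.9, 0.8, 9.2]
opening: 0.04
gripper_force: 30.0
```

```bash
python3 g.py; python3 -c "
from plant import ctrl;print(ctrl.get_obs()['tau'])"
```

```text
t 9.95 [ 0.5365 -0.0339  0.1576] -93.23617525966279 F [-4.8979  0.845   9.2485] M [0.2353 1.9138 0.6833] op 0.0400101069294179 30.005917847156525 q6 -20.549173473326988
[ -0.78554336 -41.33836985  23.64588618   5.16986221   1.68589968
  -0.80880186]
```

>>> {"op": "send_rows", "data": {
  "deltas": [
    [[0,0,0],-0.05],
    [[0,0,0],-0.11],
    [[0,0,0],-0.11],
    [[0,0,0],-0.11],
    [[0,0,0],-0.11]
  ]
}}

```text
clock: 10.37
tool_pos: [0.5373, -0.0339, 0.1576]
orientation: [-180.0, -0.0, -83.6]
force: [-1.8, -1.6, 5.5]
opening: 0.0391
gripper_force: 30.0
```

>>> {"op": "send_rows", "data": {
  "deltas": [
    [[0,0,0],0],
    [[0,0,0],0],
    [[0,0,0],0],
    [[0,0,-0.03],0],
    [[0,0,-0.06],0]
  ],
  "gripper": 1
}}

```text
clock: 10.78
tool_pos: [0.536, -0.0339, 0.2043]
orientation: [179.8, -0.0, -83.5]
force: [0.2, 0.8, -0.3]
opening: 0.0666
gripper_force: 0.0
```

```bash
python3 g.py .5485 -.133 .206 -83.4
```

```text
t 10.7833 [ 0.536  -0.0339  0.2043] -83.4594493808504 F [ 0.1573  0.7523 -0.3156] M [ 0.0102 -0.0676  0.0118] op 0.06662186354191778 0.0 q6 -10.731630616860478
([0.1249, -0.0014, -0.0022], np.float64(-0.0007))
```

>>> {"op": "send_rows", "data": {
  "deltas": [
    [[0.04,-0.001,-0.002],0],
    [[0.08,-0.001,-0.002],0],
    [[0.125,-0.001,-0.002],0],
    [[0.125,-0.001,-0.002],0],
    [[0.125,-0.001,-0.002],0]
  ]
}}

```text
clock: 11.2
tool_pos: [0.5491, -0.1346, 0.2064]
orientation: [180.0, 0.0, -83.6]
force: [-0.5, 0.4, -0.1]
opening: 0.0874
gripper_force: 0.0
```

```bash
python3 g.py .5480 -.133 .120 -83.4
python3 - <<'E'
from h import *
from plant import ctrl
s=ctrl.snapshot("side"); cv2.imwrite("pics/s2.png",s["color"][180:420,170:450,::-1].repeat(2,0).repeat(2,1))
E
```

```text
t 11.2 [ 0.5491 -0.1346  0.2064] -83.62114416292876 F [-0.483   0.4066 -0.1207] M [0.1255 0.1414 0.0148] op 0.08741876405758449 0.0 q6 0.33510699208626377
([-0.0021, 0.0011, 0.108], np.float64(-0.0025))
```

View pics/s2.png

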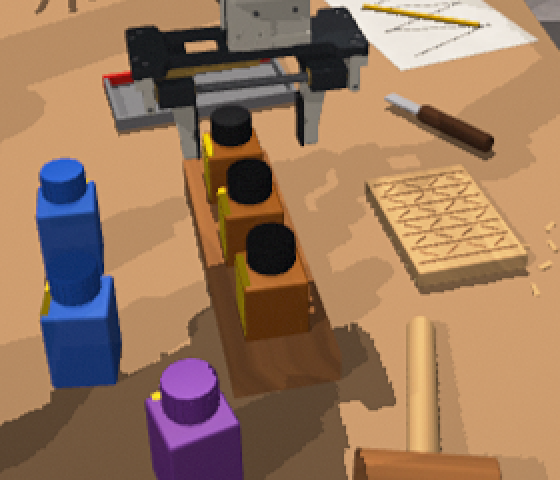

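The side crop shows all three jars upright in the rack and the open gripper straddling the middle one. Nothing else has moved. I'll descend and grip the middle jar by its glass.

>>> {"op": "send_rows", "data": {
  "deltas": [
    [[-0.001,0.001,0.03],0],
    [[-0.001,0.001,0.06],0],
    [[-0.001,0.001,0.09],0],
    [[-0.001,0.001,0.107],0],
    [[-0.001,0.001,0.107],0]
  ]
}}

```text
clock: 11.67
tool_pos: [0.5465, -0.1312, 0.1181]
orientation: [179.7, 0.0, -83.4]
force: [0.2, -0.1, -0.3]
opening: 0.0881
gripper_force: 0.0
```

>>> {"op": "send_rows", "data": {
  "deltas": [
    [[0,0,0],0],
    [[0,0,0],0],
    [[0,0,0],0],
    [[0,0,0],0],
    [[0,0,0],0]
  ],
  "gripper": 0.5
}}

```text
clock: 12.08
tool_pos: [0.5489, -0.1322, 0.1223]
orientation: [-179.9, -0.0, -83.4]
force: [-0.7, 0.1, 0.3]
opening: 0.0598
gripper_force: 0.0
```

>>> {"op": "send_rows", "data": {
  "deltas": [
    [[0,0,0],0],
    [[0,0,0],0],
    [[0,0,0],0],
    [[0,0,0],0],
    [[0,0,0],0]
  ]
}}

```text
clock: 12.5
tool_pos: [0.5487, -0.1324, 0.122]
orientation: [-180.0, -0.0, -83.4]
force: [-2.4, 1.2, 5.6]
opening: 0.0537
gripper_force: 30.0
```

```bash
python3 g.py .5485 -.133 .120 -83.4
```

```text
t 12.5 [ 0.5487 -0.1324  0.122 ] -83.39038118114311 F [-2.4275  1.1854  5.5928] M [0.3836 0.825  0.0582] op 0.053657005799804945 29.96039092540741 q6 0.29455765900228714
([0.0008, 0.0003, 0.0025], np.float64(0.0001))
```

>>> {"op": "send_rows", "data": {
  "deltas": [
    [[0,0,-0.015],0],
    [[0,0,-0.04],0],
    [[0,0,-0.08],0],
    [[0,0,-0.12],0],
    [[0,0,-0.17],0]
  ]
}}

```text
clock: 12.92
tool_pos: [0.547, -0.1322, 0.2566]
orientation: [179.8, 0.1, -83.4]
force: [0.8, 0.7, -2.5]
opening: 0.0537
gripper_force: 30.0
```

```bash
python3 g.py .5525 .222 .26 -168.4
```

```text
t 12.9167 [ 0.547  -0.1322  0.2566] -83.43225892357377 F [ 0.7833  0.721  -2.5459] M [ 0.1409 -0.0894 -0.0237] op 0.05371581147996666 29.95814949274063 q6 0.29211945141361906
([-0.4391, -0.0575, -0.0042], np.float64(0.9441))
```

>>> {"op": "send_rows", "data": {
  "deltas": [
    [[-0.02,-0.003,0],0.06],
    [[-0.05,-0.007,0],0.13],
    [[-0.09,-0.012,0],0.2],
    [[-0.13,-0.017,0],0.27],
    [[-0.17,-0.022,0],0.34]
  ]
}}

```text
clock: 13.33
tool_pos: [0.5496, 0.0058, 0.257]
orientation: [180.0, -0.0, -114.4]
force: [0.7, -0.3, -2.5]
opening: 0.054
gripper_force: 29.9
```

```bash
python3 g.py .5525 .222 .26 -168.4
```

```text
t 13.3333 [0.5496 0.0058 0.257 ] -114.37965431736163 F [ 0.7455 -0.2536 -2.4517] M [ 0.0776 -0.123  -0.0566] op 0.053982361365473165 29.948825240135193 q6 -45.377360437031705
([-0.2476, 0.1083, -0.0038], np.float64(0.6002))
```

>>> {"op": "send_rows", "data": {
  "deltas": [
    [[-0.04,0.017,-0.003],0.07],
    [[-0.08,0.035,-0.003],0.14],
    [[-0.12,0.052,-0.003],0.21],
    [[-0.16,0.07,-0.003],0.28],
    [[-0.19,0.083,-0.003],0.35]
  ]
}}

```text
clock: 13.75
tool_pos: [0.5508, 0.173, 0.2592]
orientation: [180.0, -0.0, -145.8]
force: [0.7, -0.3, -2.6]
opening: 0.0536
gripper_force: 29.9
```

```bash
python3 g.py .5525 .222 .24 -168.4
```

```text
t 13.75 [0.5508 0.173  0.2592] -145.77783928990675 F [ 0.7311 -0.2914 -2.6184] M [-0.0231 -0.0751 -0.0174] op 0.05362087889225051 29.9496129155159 q6 -92.58380143580068
([-0.0361, 0.0494, 0.024], np.float64(0.2514))
```

>>> {"op": "send_rows", "data": {
  "deltas": [
    [[-0.018,0.025,0.01],0.08],
    [[-0.03,0.042,0.02],0.16],
    [[-0.036,0.0494,0.024],0.23],
    [[-0.036,0.0494,0.024],0.251],
    [[-0.036,0.0494,0.024],0.251]
  ]
}}

```text
clock: 14.17
tool_pos: [0.5522, 0.22, 0.2393]
orientation: [-180.0, -0.1, -168.1]
force: [0.2, -0.4, -3.1]
opening: 0.0536
gripper_force: 30.0
```

```bash
python3 g.py .5525 .222 .135 -168.4
python3 - <<'E'
from h import *
from plant import ctrl
s=ctrl.snapshot("top"); cv2.imwrite("pics/t2.png",cv2.resize(s["color"][210:380,110:450,::-1],(800,400)))
E
```

```text
t 14.1667 [0.5522 0.22   0.2393] -168.13539233486958 F [ 0.2492 -0.4169 -3.1318] M [ 0.009   0.0222 -0.028 ] op 0.05360231582478833 29.959055185317993 q6 -118.65131553168382
([-0.0009, 0.0024, 0.1304], np.float64(0.0029))
```

View pics/t2.png

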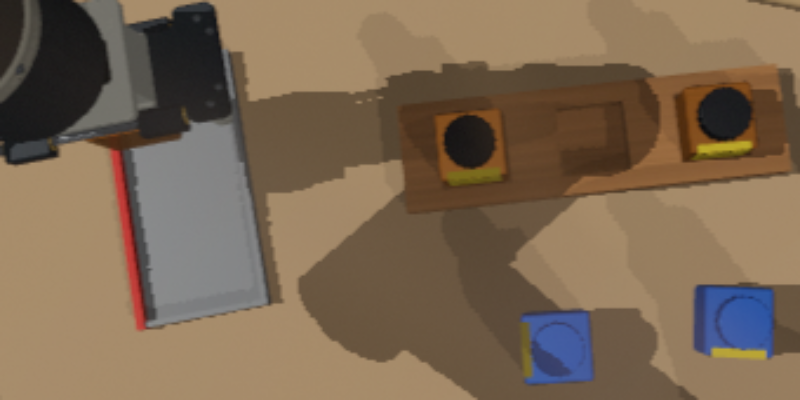

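The top crop shows the middle pocket empty, the jar held square over the far half of the tray, and the other two jars undisturbed. Lowering.

>>> {"op": "send_rows", "data": {
  "deltas": [
    [[-0.001,0.002,0.03],0.003],
    [[-0.001,0.002,0.06],0.003],
    [[-0.001,0.002,0.09],0.003],
    [[-0.001,0.002,0.115],0.003],
    [[-0.001,0.002,0.13],0.003]
  ]
}}

```text
clock: 14.63
tool_pos: [0.5523, 0.22, 0.1342]
orientation: [-180.0, -0.2, -168.3]
force: [0.8, 0.3, -3.1]
opening: 0.0536
gripper_force: 30.0
```

```bash
python3 g.py .5525 .222 .1215 -168.4
```

```text
t 14.6333 [0.5523 0.22   0.1342] -168.31427340252174 F [ 0.826   0.2644 -3.1378] M [-0.0432  0.0623 -0.0299] op 0.053601424493199684 29.9582040309906 q6 -118.81333940455471
([-0.0008, 0.0023, 0.0159], np.float64(0.001))
```

>>> {"op": "send_rows", "data": {
  "deltas": [
    [[0,0,0.002],0],
    [[0,0,0.005],0],
    [[0,0,0.008],0],
    [[0,0,0.0105],0],
    [[0,0,0.0125],0]
  ]
}}

```text
clock: 15.05
tool_pos: [0.5536, 0.2215, 0.1274]
orientation: [180.0, 0.1, -168.3]
force: [-0.9, 0.3, -3.4]
opening: 0.0539
gripper_force: 30.0
```

```bash
python3 g.py .5525 .222 .1215 -168.4
```

```text
t 15.05 [0.5536 0.2215 0.1274] -168.34471649341867 F [-0.8672  0.3242 -3.3941] M [ 0.0108 -0.0228 -0.0557] op 0.05385626630070812 29.95825320482254 q6 -118.91570727410962
([0.0013, 0.0009, 0.0073], np.float64(0.0006))
```

>>> {"op": "send_rows", "data": {
  "deltas": [
    [[0,0,0.001],0],
    [[0,0,0.003],0],
    [[0,0,0.005],0],
    [[0,0,0.006],0],
    [[0,0,0.006],0]
  ]
}}

```text
clock: 15.47
tool_pos: [0.5532, 0.2212, 0.1216]
orientation: [-180.0, -0.0, -168.4]
force: [-0.8, -0.2, -1.6]
opening: 0.0536
gripper_force: 30.0
```

```bash
python3 g.py .5525 .222 .1215 -168.4
```

```text
t 15.4667 [0.5532 0.2212 0.1216] -168.35484819034406 F [-0.7965 -0.1627 -1.6094] M [-0.0533 -0.0184  0.0112] op 0.05358552133792211 29.958364069461823 q6 -118.93332277424527
([0.0006, 0.0011, 0.0001], np.float64(0.0005))
```

>>> {"op": "send_rows", "data": {
  "deltas": [
    [[0,0,0.0007],0],
    [[0,0,0.0014],0],
    [[0,0,0.0014],0],
    [[0,0,0.0014],0],
    [[0,0,0.0014],0]
  ]
}}

```text
clock: 15.88
tool_pos: [0.5533, 0.2213, 0.121]
orientation: [180.0, 0.0, -168.3]
force: [-2.6, 0.5, 4.7]
opening: 0.0538
gripper_force: 30.0
```

```bash
python3 g.py .5525 .222 .1215 -168.4
```

```text
t 15.8833 [0.5533 0.2213 0.121 ] -168.34654298537646 F [-2.6474  0.4503  4.6561] M [-0.1565  0.8939 -0.0146] op 0.05375393022466996 29.964751303195953 q6 -118.933285124053
([0.0008, 0.001, -0.0006], np.float64(0.0006))
```

Seated on the tray floor. Open, wait, then rise.

>>> {"op": "send_rows", "data": {
  "deltas": [
    [[0,0,0],0],
    [[0,0,0],0],
    [[0,0,0],0],
    [[0,0,0],0],
    [[0,0,0],0]
  ],
  "gripper": 1
}}

```text
clock: 16.3
tool_pos: [0.5533, 0.2213, 0.1205]
orientation: [-180.0, -0.0, -168.4]
force: [-0.6, 0.3, 0.4]
opening: 0.0815
gripper_force: 0.0
```

>>> {"op": "send_rows", "data": {
  "deltas": [
    [[0,0,-0.02],0],
    [[0,0,-0.06],0],
    [[0,0,-0.1],0],
    [[0,0,-0.12],0],
    [[0,0,-0.12],0]
  ]
}}

```text
clock: 16.72
tool_pos: [0.555, 0.2223, 0.2212]
orientation: [179.9, 0.4, -168.3]
force: [0.6, 1.0, 0.3]
opening: 0.0874
gripper_force: 0.0
```

```bash
python3 g.py .559 -.232 .22 -83.4
```

```text
t 16.7167 [0.555  0.2223 0.2212] -168.31664091414464 F [0.6017 1.0259 0.2783] M [ 0.0301 -0.0676 -0.0141] op 0.08737139173523162 0.0 q6 -118.93386261861873
([0.1102, -0.5572, 0.0016], np.float64(-0.9435))
```

>>> {"op": "send_rows", "data": {
  "deltas": [
    [[0.11,-0.557,0],-0.943],
    [[0.11,-0.557,0],-0.943],
    [[0.11,-0.557,0],-0.943],
    [[0.11,-0.557,0],-0.943],
    [[0.11,-0.557,0],-0.943]
  ]
}}

```text
clock: 17.13
tool_pos: [0.5545, 0.0198, 0.2162]
orientation: [180.0, -0.0, -133.7]
force: [1.2, 0.1, -0.3]
opening: 0.0875
gripper_force: 0.0
```

```bash
python3 g.py .559 -.232 .22 -83.4
```

```text
t 17.1333 [0.5545 0.0198 0.2162] -133.6624304827269 F [ 1.1572  0.073  -0.3213] M [-0.0025 -0.0529  0.0164] op 0.08753659157733854 0.0 q6 -65.91391959995573
([0.2238, -0.2213, -0.0048], np.float64(-0.5585))
```

>>> {"op": "send_rows", "data": {
  "deltas": [
    [[0.224,-0.221,-0.005],-0.558],
    [[0.224,-0.221,-0.005],-0.558],
    [[0.224,-0.221,-0.005],-0.558],
    [[0.224,-0.221,-0.005],-0.558],
    [[0.224,-0.221,-0.005],-0.558]
  ]
}}

```text
clock: 17.55
tool_pos: [0.557, -0.1697, 0.2192]
orientation: [180.0, 0.0, -101.1]
force: [0.9, -0.2, 0.5]
opening: 0.0877
gripper_force: 0.0
```

```bash
python3 g.py .559 -.232 .21 -83.4
```

```text
t 17.55 [ 0.557  -0.1697  0.2192] -101.13096299829755 F [ 0.8818 -0.1809  0.5295] M [ 0.0804 -0.0611  0.063 ] op 0.08770776486769614 0.0 q6 -13.413793793455987
([0.076, -0.0175, 0.0115], np.float64(-0.197))
```

>>> {"op": "send_rows", "data": {
  "deltas": [
    [[0.05,-0.012,0.008],-0.08],
    [[0.076,-0.0175,0.0115],-0.16],
    [[0.076,-0.0175,0.0115],-0.197],
    [[0.076,-0.0175,0.0115],-0.197],
    [[0.076,-0.0175,0.0115],-0.197]
  ]
}}

```text
clock: 17.97
tool_pos: [0.5588, -0.2304, 0.2097]
orientation: [179.9, 0.0, -83.9]
force: [-0.2, -0.2, 1.0]
opening: 0.0874
gripper_force: 0.0
```

```bash
python3 g.py .559 -.232 .120 -83.4
```

```text
t 17.9667 [ 0.5588 -0.2304  0.2097] -83.9216745204153 F [-0.2407 -0.1841  0.9671] M [ 0.1267  0.178  -0.0168] op 0.08743768521345789 0.0 q6 9.995245076766306
([0.002, -0.0001, 0.1121], np.float64(-0.0058))
```

>>> {"op": "send_rows", "data": {
  "deltas": [
    [[0.001,0,0.03],-0.004],
    [[0.001,0,0.06],-0.004],
    [[0.001,0,0.09],-0.004],
    [[0.001,0,0.11],-0.004],
    [[0.001,0,0.11],-0.004]
  ]
}}

```text
clock: 18.38
tool_pos: [0.5573, -0.2295, 0.119]
orientation: [179.7, 0.1, -83.5]
force: [-1.2, -0.6, -0.3]
opening: 0.0881
gripper_force: 0.0
```

>>> {"op": "send_rows", "data": {
  "deltas": [
    [[0,0,0],0],
    [[0,0,0],0],
    [[0,0,0],0],
    [[0,0,0],0],
    [[0,0,0],0]
  ],
  "gripper": 0.5
}}

```text
clock: 18.8
tool_pos: [0.5597, -0.231, 0.1236]
orientation: [-179.9, -0.0, -83.4]
force: [0.6, 0.0, -0.1]
opening: 0.0599
gripper_force: 0.0
```

>>> {"op": "send_rows", "data": {
  "deltas": [
    [[0,0,0],0],
    [[0,0,0],0],
    [[0,0,0],0],
    [[0,0,0],0],
    [[0,0,0],0]
  ]
}}

```text
clock: 19.22
tool_pos: [0.5596, -0.231, 0.1232]
orientation: [-179.9, -0.0, -83.4]
force: [-0.2, 1.8, 6.3]
opening: 0.0536
gripper_force: 30.0
```

```bash
python3 g.py
```

```text
t 19.2167 [ 0.5596 -0.231   0.1232] -83.35776889890565 F [-0.1689  1.8012  6.3153] M [ 0.7147  0.477  -0.0107] op 0.05364689755357943 29.954275488853455 q6 10.594030348566474
```

>>> {"op": "send_rows", "data": {
  "deltas": [
    [[0,0,-0.015],0],
    [[0,0,-0.04],0],
    [[0,0,-0.08],0],
    [[0,0,-0.12],0],
    [[0,0,-0.17],0]
  ]
}}

```text
clock: 19.63
tool_pos: [0.5578, -0.2307, 0.2575]
orientation: [179.8, 0.1, -83.4]
force: [1.8, 1.1, -3.3]
opening: 0.0541
gripper_force: 29.9
```

```bash
python3 g.py .4585 .203 .26 -168.4
```

```text
t 19.6333 [ 0.5578 -0.2307  0.2575] -83.40069730247208 F [ 1.8171  1.0863 -3.2664] M [ 0.0532 -0.1019 -0.0202] op 0.054083148353085544 29.94777739048004 q6 10.595944047764764
([-0.5527, 0.061, -0.0031], np.float64(0.9444))
```

>>> {"op": "send_rows", "data": {
  "deltas": [
    [[-0.02,0.002,0],0.06],
    [[-0.06,0.007,0],0.13],
    [[-0.1,0.011,0],0.2],
    [[-0.14,0.015,0],0.27],
    [[-0.18,0.02,0],0.34]
  ]
}}

```text
clock: 20.05
tool_pos: [0.5257, -0.0888, 0.2579]
orientation: [179.9, -0.0, -114.3]
force: [1.3, 1.7, -2.2]
opening: 0.0541
gripper_force: 29.9
```

```bash
python3 g.py .4585 .203 .26 -168.4
```

```text
t 20.05 [ 0.5257 -0.0888  0.2579] -114.33926690503847 F [ 1.2752  1.7181 -2.2387] M [ 0.12   -0.0642 -0.0142] op 0.054076125435440534 29.938310980796814 q6 -35.81086105621663
([-0.2977, 0.2268, -0.0027], np.float64(0.6007))
```

>>> {"op": "send_rows", "data": {
  "deltas": [
    [[-0.035,0.027,-0.002],0.07],
    [[-0.07,0.054,-0.002],0.14],
    [[-0.105,0.08,-0.002],0.21],
    [[-0.14,0.107,-0.002],0.28],
    [[-0.175,0.134,-0.002],0.35]
  ]
}}

```text
clock: 20.47
tool_pos: [0.4846, 0.0823, 0.2597]
orientation: [180.0, -0.0, -145.7]
force: [1.1, 1.1, -2.3]
opening: 0.0538
gripper_force: 29.9
```

```bash
python3 g.py .4585 .203 .26 -168.4
```

```text
t 20.4667 [0.4846 0.0823 0.2597] -145.69122962731512 F [ 1.0907  1.1064 -2.2917] M [ 0.0597 -0.1653  0.001 ] op 0.0537797671902698 29.938251078128815 q6 -88.27092126239408
([-0.058, 0.143, -0.0003], np.float64(0.2523))
```

>>> {"op": "send_rows", "data": {
  "deltas": [
    [[-0.018,0.045,0],0.07],
    [[-0.035,0.085,0],0.14],
    [[-0.05,0.123,0],0.21],
    [[-0.058,0.143,0],0.252],
    [[-0.058,0.143,0],0.252]
  ]
}}

```text
clock: 20.88
tool_pos: [0.458, 0.2044, 0.2596]
orientation: [180.0, -0.0, -168.1]
force: [0.8, -0.8, -1.9]
opening: 0.054
gripper_force: 29.9
```

```bash
python3 g.py .4585 .203 .136 -168.4
python3 - <<'E'
from h import *
from plant import ctrl
s=ctrl.snapshot("top"); cv2.imwrite("pics/t3.png",cv2.resize(s["color"][210:380,110:450,::-1],(800,400)))
E
```

```text
t 20.8833 [0.458  0.2044 0.2596] -168.11606073065377 F [ 0.7874 -0.8291 -1.9458] M [-0.0405  0.0418  0.0274] op 0.053968153855086236 29.949247241020203 q6 -124.60670886758756
([-0.0002, -0.0018, 0.1545], np.float64(0.0032))
```

View pics/t3.png

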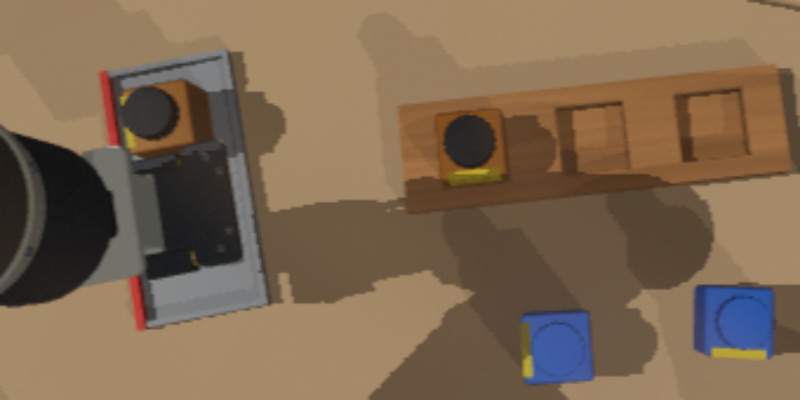

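The first jar stands in the far half of the tray, label towards the red rim. The second is held over the near half, and the tight jar is still in its pocket. Lowering.

>>> {"op": "send_rows", "data": {
  "deltas": [
    [[0,-0.001,0.03],0.003],
    [[0,-0.001,0.065],0.003],
    [[0,-0.001,0.1],0.003],
    [[0,-0.001,0.13],0.003],
    [[0,-0.001,0.15],0.003]
  ]
}}

```text
clock: 21.35
tool_pos: [0.458, 0.1989, 0.1375]
orientation: [-179.9, -0.2, -168.3]
force: [-0.2, -0.2, -1.7]
opening: 0.0539
gripper_force: 29.9
```

>>> {"op": "send_rows", "data": {
  "deltas": [
    [[0,0,0.001],0],
    [[0,0,0.003],0],
    [[0,0,0.005],0],
    [[0,0,0.007],0],
    [[0,0,0.007],0]
  ]
}}

```text
clock: 21.77
tool_pos: [0.4594, 0.201, 0.1353]
orientation: [179.9, 0.1, -168.3]
force: [-0.1, 0.1, -2.1]
opening: 0.0539
gripper_force: 29.9
```

```bash
python3 g.py .4585 .203 .1225 -168.4
```

```text
t 21.7667 [0.4594 0.201  0.1353] -168.29783156308167 F [-0.0977  0.1276 -2.1057] M [-0.0504  0.0115  0.0519] op 0.053906642198228556 29.947772920131683 q6 -124.41484008778646
([0.0006, 0.0027, 0.016], np.float64(0.0011))
```

>>> {"op": "send_rows", "data": {
  "deltas": [
    [[0,0.001,0.003],0],
    [[0,0.002,0.006],0],
    [[0,0.002,0.01],0],
    [[0,0.002,0.013],0],
    [[0,0.002,0.014],0]
  ]
}}

```text
clock: 22.18
tool_pos: [0.4585, 0.2022, 0.1227]
orientation: [-180.0, -0.0, -168.3]
force: [0.3, -0.4, -2.1]
opening: 0.0538
gripper_force: 29.9
```

```bash
python3 g.py .4585 .203 .122 -168.4
```

```text
t 22.1833 [0.4585 0.2022 0.1227] -168.29889098265392 F [ 0.3015 -0.3894 -2.1422] M [-0.0232  0.0696 -0.0219] op 0.05384900320865968 29.94794726371765 q6 -124.59392476730564
([-0.0002, 0.001, 0.0009], np.float64(0.0011))
```

>>> {"op": "send_rows", "data": {
  "deltas": [
    [[0,0,0.0007],0],
    [[0,0,0.0014],0],
    [[0,0,0.002],0],
    [[0,0,0.002],0],
    [[0,0,0.002],0]
  ]
}}

```text
clock: 22.6
tool_pos: [0.4587, 0.2023, 0.1222]
orientation: [-180.0, 0.0, -168.3]
force: [-3.5, -0.0, 4.7]
opening: 0.0537
gripper_force: 30.0
```

```bash
python3 g.py .4585 .203 .122 -168.4
```

```text
t 22.6 [0.4587 0.2023 0.1222] -168.29274678390118 F [-3.5134 -0.0208  4.6589] M [-0.3278  1.1496 -0.0483] op 0.0537314695624835 29.951911568641663 q6 -124.59734061384019
([0.0, 0.0009, 0.0002], np.float64(0.0012))
```

Seated. Release, rise and move clear.

>>> {"op": "send_rows", "data": {
  "deltas": [
    [[0,0,0],0],
    [[0,0,0],0],
    [[0,0,0],0],
    [[0,0,0],0],
    [[0,0,0],0]
  ],
  "gripper": 1
}}

```text
clock: 23.02
tool_pos: [0.4588, 0.2024, 0.1216]
orientation: [180.0, 0.0, -168.3]
force: [-0.5, 0.4, -0.6]
opening: 0.0814
gripper_force: 0.0
```

>>> {"op": "send_rows", "data": {
  "deltas": [
    [[0,0,-0.02],0],
    [[0,0,-0.06],0],
    [[0,0,-0.1],0],
    [[0,0,-0.14],0],
    [[0,0,-0.18],0]
  ]
}}

```text
clock: 23.43
tool_pos: [0.4585, 0.2021, 0.2672]
orientation: [-180.0, -0.0, -168.3]
force: [1.6, 0.5, 0.7]
opening: 0.088
gripper_force: 0.0
```

>>> {"op": "send_rows", "data": {
  "deltas": [
    [[0,-0.05,0],0],
    [[0,-0.1,0],0],
    [[0,-0.15,0],0],
    [[0,-0.2,0],0],
    [[0,-0.2,0],0]
  ]
}}

```text
clock: 23.85
tool_pos: [0.4913, 0.0407, 0.2656]
orientation: [-180.0, -0.0, -168.5]
force: [-0.3, 1.3, 0.3]
opening: 0.0876
gripper_force: 0.0
```

```bash
python3 g.py
python3 - <<'E'
from h import *
from plant import ctrl
for n,(a,b,c,d) in dict(top=(140,380,110,530),side=(180,420,170,450)).items():
    s=ctrl.snapshot(n); cv2.imwrite(f"pics/{n}9.png",cv2.resize(s["color"][a:b,c:d,::-1],None,fx=1.9,fy=1.9))
E
```

```text
t 23.85 [0.4913 0.0407 0.2656] -168.53335699638941 F [-0.3439  1.2572  0.2831] M [ 0.0668 -0.0119 -0.0157] op 0.08762109866122998 0.0 q6 -106.1990568483008
```

View pics/top9.png

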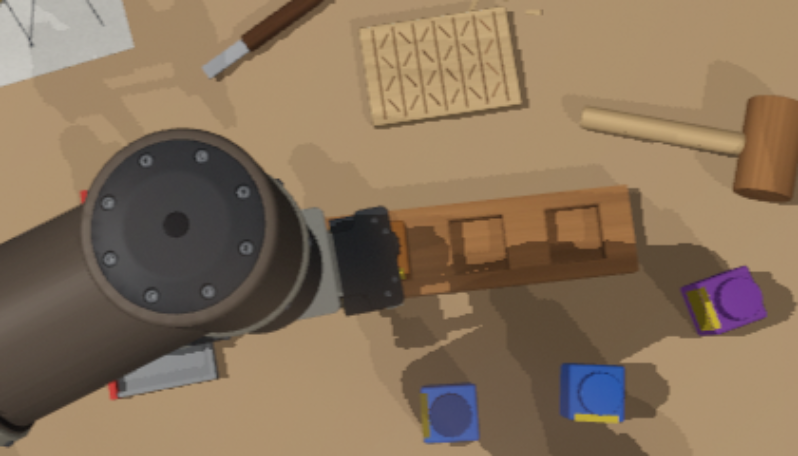

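View pics/side9.png

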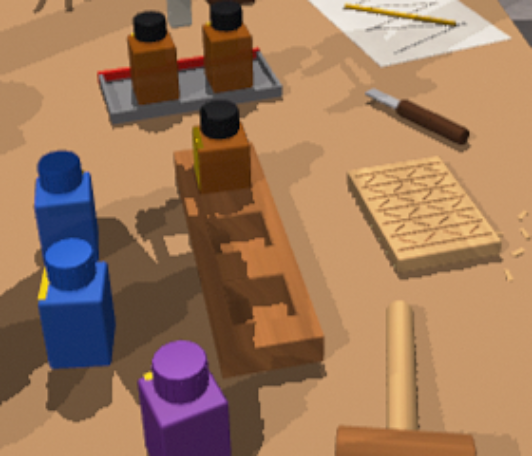

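The side view shows both loose jars upright in the tray at (150,60) and (228,50) and the tight one in its pocket at (220,150). The panel, knife and mallet are in place and the gripper touches nothing. Handing in.

```bash
python3 -c "
from plant import ctrl;print(ctrl.close_job())"
```

```text
the job is handed in; nothing more can be done
None
```

I handed the job in at about 24 s of the 69 s limit: the middle and right jars (top view) had loose caps and now stand upright in the tray, labels facing the red rim, while the left jar's cap pushed back and it stays in its pocket; `close_job()` returned no verdict.

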